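# Draw the measuring stick out of the tackle box

## Robot

A 7-joint arm with a two-finger parallel gripper is mounted at the origin on the work surface. World frame = base frame: x ahead of the robot, y to its left, z up, the work surface at z = 0. Lengths are in m, angles in rad, forces in N, time in s.
With the tool pointing down it reaches from about 0.425 to 1.025 m from the base axis. Payload 9.4 kg.
Tool frame: the origin (TCP) lies midway between the tips of the shut fingers; the grasp point (between the pads) lies behind it (bot.tcp_to_grasp is the z of the grasp point in the tool frame, in m); z points along the fingers, y is the line along which they close (so a half turn about z gives the same grasp; the last joint's range is limited). The gripper opens to 93 mm and grips with 3 to 60 N. Pads are 15 mm wide; open, the fingers measure 128 mm over their backs; the gripper's body (75 mm by 188 mm) begins 65 mm behind the grasp point.
Start: joints at [1.064, 0.599, -0.003, 1.599, 0.002, 0.943, -0.08], TCP at [0.302, -0.659, 0.219] pointing down, gripper open.
Joint ranges: [-2.57, 2.57], [-0.35, 1.97], [-1.29, 1.29], [0.11, 2.56], [-1.05, 4.19], [0.11, 1.86], [-2.63, 2.63]. Speed limits (rad/s): [2.22, 2.22, 3.01, 3.01, 3.14, 3.14, 3.14].

## Interface

Orientations are given as a unit quaternion [w, x, y, z].
In Python, from workcell import bot gives the robot as it stands. The module is installed in compiled form; this text tells all that it offers.
- The arm moves only by the tool jog_arm, never from a script. Its argument "moves" is a list of rows, each an object of numbers: "tx", "ty", "tz": the shift along the world's x, y, z in cm; "wx", "wy", "wz": the turn, a rotation vector about the world's x, y, z in rad. In form: [{"tx": .., "ty": .., "tz": .., "wx": .., "wy": .., "wz": ..}, ...]. A call has 1 to 12 rows; each row shifts and turns the commanded pose from where the row before left it; what a row does not reach is not made up. A row lasts 1/12 s, in which the tool goes at most 41.7 mm and 7.16 degrees, less where a joint would pass 70% of its speed; a pose out of reach is approached as far as the arm can. A call is refused whole if a number of a shift passes 4.17 or a number of a turn 0.125, either way. A call with a gripper value outside its range is refused whole. "fingers" is the closure, from -1 (fully open) to 1 (shut), set as the call begins (left out, the last holds). The fingers move at their own pace and stop on an object; "newtons" is the grip in N (left out, the last holds). Time passes only in rows, so rows that do not move let the fingers close. It gives the time, the measured TCP pose, the force, the opening and the grip force at its end, in the units of the state.
- bot.get_obs(): the state, without advancing time (a new reading comes with each control period).
- bot.capture(name): name is "scene" or "top" or "wrist"; returns a dict with "image" (480x640x3 uint8, red, green, blue), "K" (3x3 intrinsics, pixels), "world_to_cam" (4x4, takes a point from world to camera coordinates); the wrist camera has in their place "T_tool_cam" (4x4, takes a point from camera to tool coordinates, whose origin is the TCP and whose axes are the flange's). Camera axes: x right, y up, looking along -z (the intrinsics and any distortion apply to the point x, -y, -z); pixel columns grow to the right and rows downward; lengths in m; the calibration is good to about 2 mm. A picture is of the moment at which its call begins: read the wrist's pose just before it. There is no depth.
- bot.hand_in(): hands the job in; it is judged then, once.
Trained networks look in a picture, given as the dict that the camera call returned (one of the last four; its "shot" number tells which), for a name from the list of things; names that differ only in an ending like _2 or _b are one class to them, and where a whole thing is asked for, a point or a joint stands for the part that bears it (a point fixed in the world has none). Each returns a list of dicts, best first, with "p" (0 to 1); they miss things now and then, are a little off and sometimes report something else, mostly with a low value. They report only what shows in the picture. A call takes as long as a camera call. They do not tell look-alikes from the thing itself.
- bot.look_for(picture, query): "bbox" ([centre column, centre row, width, height] in pixels, round what is visible of it).
- bot.cut_out(picture, query): "region" (480x640 bool, what is visible of it) and "bbox" ([centre column, centre row, width, height] in pixels, round what is visible of it).
The state is a dict: "clock": time; "joint_positions": joint angles; "joint_vel": joint speeds; "joint_efforts": joint torques, N m; "position": TCP position; "eef_rot": TCP orientation; "wrist_force": force on the tool from outside, world axes, zero at the start; "ft_torque": the same for the moment, N m; "finger_gap": finger opening in m; "finger_force": force on a finger pad.
Only numpy, scipy, OpenCV 4.12 (cv2) and the standard library are available. Lean on these libraries where they do the work, as an engineer would, in place of code of your own. Each camera call takes 0.05 s, during which the arm holds its last target. There are 200 camera calls.

## Task

Slide the clear hatch of the long tackle box fully open, then take the wooden measuring stick out of the box: it is longer than the opening, so tilt it and draw it out diagonally, end first, without prying hard against the box. Finish still holding the stick in the gripper, steady, its whole length well clear above the box and touching nothing else, with the hatch left open and all the other tackle left where it is.

Things in the scene. Friction and masses are not known exactly. Their poses are not given: they have to be found in the camera images.
- tacklebox: Long black tackle box fixed to the table, 360 (x) x 150 (y) x 60 mm high, walls 5 mm, inner floor 6 mm above the table. Origin: centre of its underside; x along its length, towards the robot's left (about world +y). A fixed 5 mm cover, underside 55 mm above the table, closes the right half (x -175 to 0 mm); the other half is open, under the hatch.
- opening (a point): Centre of the opening, x = +87.5 mm of the box, 60 mm above the table. The opening is 175 mm long (box x from 0, the fixed cover's edge, to +175 mm, the end wall) and 140 mm wide. Thin guide rails on the long walls beside it rise to 72 mm.
- hatch (a joint): Slide of the clear 5 mm hatch panel (138 mm wide, 176 mm long, its top 67 mm above the table) that covers the opening. 0 = shut, grows to 0.175 m = fully open, sliding towards the box's -x (to the robot's right) on top of the fixed cover. Stiff by about 1.5 N, stays where it is left. It may start a little open.
- hatch_fin (a point): Centre of the upright black fin on the hatch by which it is slid: 16 mm along the box's x, 60 mm along its y, 26 mm high, its top 93 mm above the table. It moves with the hatch: it stands at x = +130 mm of the box when shut and -45 mm when fully open.
- stick: Straight wooden measuring stick with brass ends, 250 (x) x 22 (y) x 14 mm (z), 50 to 100 g, lying flat and loose on the inner floor of the box roughly along the box's x, one half under the fixed cover, the other under the hatch. Origin: centre of its underside; x along its length, z up.
- stick_end_a (a point): Centre of the stick's +x end face (under the opening), 125 mm from its middle.
- stick_end_b (a point): Centre of the stick's -x end face (under the fixed cover), 125 mm from its middle.
- tin: Small round tin, 28 mm across, 14 mm high, loose in a corner of the +x end of the tackle box; to be left. Origin: centre of its underside.
- spool: Grey line spool lying flat on the table, 60 mm across, 28 mm high; to be left. Origin: centre of its underside.
- jar: Small closed jar, 56 mm across, 70 mm high; to be left. Origin: centre of its underside.
- flybox: Closed olive fly box, 100 x 150 x 35 mm; to be left. Origin: centre of its underside.
- labeller: Blue label machine with keys, 190 x 110 x 41 mm; to be left. Origin: centre of its underside.
There are look-alikes about, which are no part of the job. What is meant by the jar is not yellow, and is the larger of those in its own colour.

How it is judged:
By the outcome, as a careful person would: the job done as asked, in the order asked, and still so for the second after the job is handed in, while the arm keeps its last pose, push and grip.
It also fails if it takes over 54 s, if anything falls off the work surface, if the arm or the gripper's body presses on something with over 40 N, if the wrist force passes 120 N, or if a joint passes its speed limit or range.

## Working session

There is one attempt and no reset: what is moved stays moved. The work goes in short steps, Python scripts to look and compute and a tool call to move; the robot and the scene stay as the last step left them, time stands still between calls to the robot, and variables do not carry over. Pictures are saved under pics/ and viewed, at most 10 in all, crops included, and the job is handed in when it is done.

Besides the shell and the picture viewer there is one more tool, called after "Request:" by a JSON object that holds its "api" and its "payload", one argument or row to a line. jog_arm: Moves the arm, as the interface text tells. Its arguments: {"type":"object","properties":{"moves":{"type":"array"},"fingers":{"type":"number"},"newtons":{"type":"number"}},"required":["moves"]}

```bash
mkdir -p pics; cat > h.py <<'E'
import numpy as np, cv2
from workcell import bot
def save(p,n): cv2.imwrite(f'pics/{n}.png',cv2.cvtColor(p['image'],cv2.COLOR_RGB2BGR))
def ray(p,u,v):
    K=p['K'];T=p['world_to_cam'];R=T[:3,:3];c=-R.T@T[:3,3]
    d=R.T@np.array([(u-K[0,2])/K[0,0],-(v-K[1,2])/K[1,1],-1]);return c,d
def atz(p,u,v,z):
    c,d=ray(p,u,v);return c+d*(z-c[2])/d[2]
def proj(p,X):
    T=p['world_to_cam'];q=T[:3,:3]@X+T[:3,3];K=p['K'];return np.array([K[0,0]*q[0]/-q[2]+K[0,2],K[1,1]*-q[1]/-q[2]+K[1,2]])
E
python3 - <<'E'
from h import *
np.set_printoptions(precision=4,suppress=True)
for n in ['top','scene']:
    p=bot.capture(n);save(p,n)
    print(n,p['K'].tolist(),p['world_to_cam'].round(3).tolist(),[k for k in p])
    for q in ['tacklebox','hatch_fin','stick','tin','jar','spool','flybox','labeller']:
        print(q,[(round(d['p'],2),np.round(d['bbox']).astype(int).tolist()) for d in bot.look_for(p,q)[:3]])
o=bot.get_obs();print(o['clock'],o['position'],o['eef_rot'],o['finger_gap'],bot.tcp_to_grasp)
E
```

```text
top [[482.32209014118905, 0.0, 316.172743355283], [0.0, 482.32209014118905, 242.64529404915723], [0.0, 0.0, 1.0]] [[0.017, -1.0, -0.007, -0.03], [0.989, 0.015, 0.147, -0.528], [-0.147, -0.01, 0.989, -1.229], [0.0, 0.0, 0.0, 1.0]] ['image', 'K', 'world_to_cam', 'shot']
tacklebox [(0.72, [354, 242, 141, 64])]
hatch_fin [(0.96, [318, 245, 68, 55])]
stick []
tin [(0.53, [319, 244, 69, 54])]
jar [(0.71, [175, 216, 24, 23]), (0.68, [207, 221, 13, 16]), (0.57, [196, 181, 27, 25])]
spool [(0.81, [461, 203, 26, 25])]
flybox [(0.93, [143, 309, 63, 49])]
labeller [(0.76, [474, 325, 51, 76]), (0.34, [321, 245, 68, 55])]
scene [[603.6189815770908, 0.0, 327.50049449294914], [0.0, 603.6189815770908, 239.28393920290435], [0.0, 0.0, 1.0]] [[-0.558, 0.83, -0.015, 0.327], [-0.55, -0.356, 0.755, 0.223], [0.621, 0.43, 0.655, -1.702], [0.0, 0.0, 0.0, 1.0]] ['image', 'K', 'world_to_cam', 'shot']
tacklebox [(0.62, [302, 242, 167, 113])]
hatch_fin [(0.9, [332, 242, 97, 56])]
stick []
tin []
jar [(0.92, [478, 348, 29, 43]), (0.82, [429, 370, 30, 45]), (0.66, [444, 328, 20, 31])]
spool [(0.63, [174, 227, 24, 26])]
flybox [(0.79, [560, 294, 74, 55])]
labeller [(0.92, [248, 161, 68, 48]), (0.19, [176, 228, 28, 22])]
0.9 [ 0.3021 -0.659   0.2186] [-0.      0.977   0.2133 -0.    ] 0.0925335044620158 -0.0188
```

View pictures.

```bash
python3 - <<'E'
import cv2,numpy as np
a=cv2.imread('pics/top.png')[190:300,230:450];b=cv2.imread('pics/scene.png')[170:320,200:400]
a=cv2.resize(a,(800,400),interpolation=cv2.INTER_CUBIC);b=cv2.resize(b,(800,600),interpolation=cv2.INTER_CUBIC)
cv2.imwrite('pics/topc.png',a);cv2.imwrite('pics/scenec.png',b)
E
```

```text
(no output)
```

View pics/topc.png

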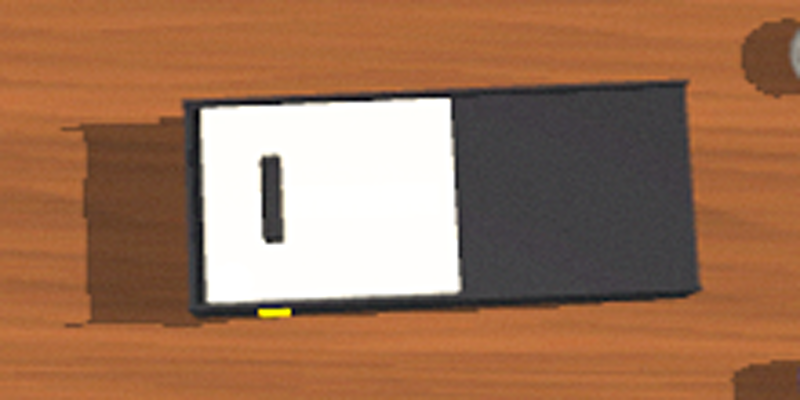

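View pics/scenec.png

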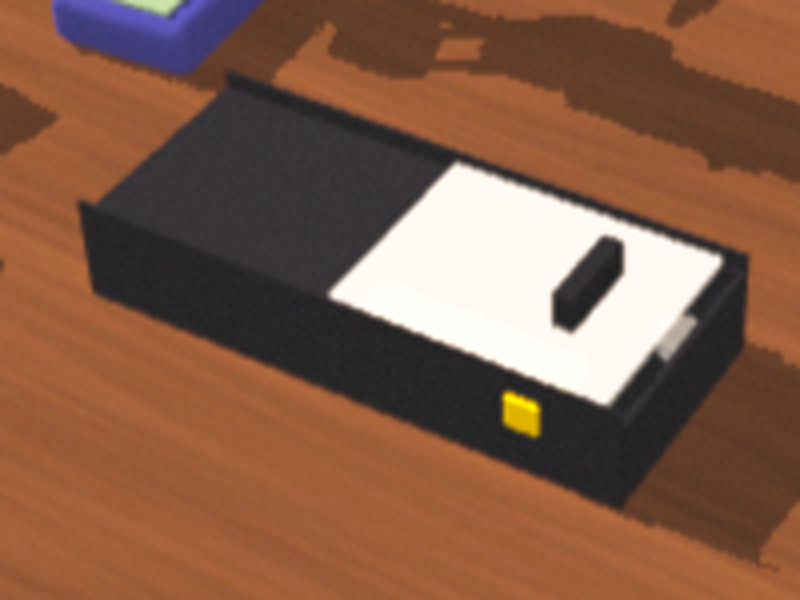

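View pics/top.png

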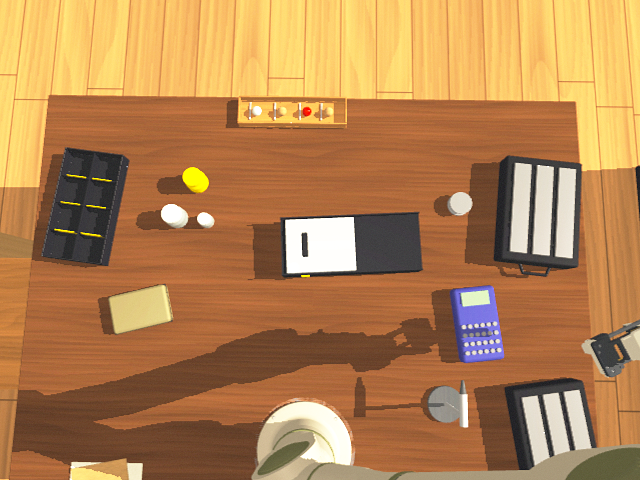

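```bash
cat > fit.py <<'E'
from h import *
from scipy.optimize import least_squares
pt=bot.capture('top');ps=bot.capture('scene')
T=lambda x,y:(230+x/3.636,190+y/3.636); S=lambda x,y:(200+x/4,170+y/4)
obs=[(pt,T(185,103),(180,75,72)),(pt,T(685,82),(-180,75,72)),(pt,T(698,292),(-180,-75,72)),(pt,T(193,312),(180,-75,72)),
(ps,S(80,203),(-180,-75,72)),(ps,S(230,73),(-180,75,72)),(ps,S(95,290),(-180,-75,0)),(ps,S(620,503),(180,-75,0)),(ps,S(743,345),(180,75,0)),(ps,S(746,256),(180,75,72))]
# world side: box +x ~ world +y, so box y ~ world -x
def W(q,b):
    x,y,a=q[:3];c,s=np.cos(a),np.sin(a);b=np.array(b)/1000
    return np.array([x+c*b[0]-s*b[1],y+s*b[0]+c*b[1],b[2]])
def r(q): return np.concatenate([proj(p,W(q,(b[0],sg*b[1],b[2])))-np.array(uv) for p,uv,b in obs])
sg=-1
f=least_squares(r,[.6,0,np.pi/2],loss='soft_l1')
print(f.x,f.cost,r(f.x).reshape(-1,2).round(1).tolist())
q=f.x
hat=[(pt,T(272,157),(130,-30,93)),(pt,T(272,240),(130,30,93))]
for p,uv,n in [(pt,T(271,157),'finback'),(pt,T(271,240),'finfront')]:
    w=atz(p,*uv,.093);d=w[:2]-q[:2];c,s=np.cos(q[2]),np.sin(q[2]);print(n,w,c*d[0]+s*d[1],-s*d[0]+c*d[1])
for p,uv in [(pt,T(201,108)),(pt,T(450,97)),(pt,T(461,291)),(pt,T(207,302)),(ps,S(720,258)),(ps,S(457,163)),(ps,S(330,295)),(ps,S(612,403))]:
    w=atz(p,*uv,.067);d=w[:2]-q[:2];c,s=np.cos(q[2]),np.sin(q[2]);print('panel',c*d[0]+s*d[1],-s*d[0]+c*d[1])
E
python3 fit.py
```

```text
[ 0.51745951 -0.11196895  1.66349169] 409.6850485864141 [[-1.7, 3.8], [-0.1, -1.1], [2.7, -1.0], [-0.1, 4.3], [35.7, -34.3], [-37.9, 32.0], [34.6, -33.2], [31.9, -42.5], [-27.4, 38.1], [-27.5, 36.4]]
finback [0.5439595  0.00749227 0.093     ] 0.11649544012805821 -0.03744386986816588
finfront [0.48595876 0.00631671 0.093     ] 0.12069363106152155 0.02041667461053953
panel 0.16415328073112812 -0.08103697481177934
panel -0.013301336591598175 -0.07527242033385959
panel -0.008881610997945228 0.06333615901941936
panel 0.16916525263300053 0.057413109784496826
panel 0.16786965227175096 0.056123674178084004
panel -0.006235934059434413 0.06286230708861876
panel -0.010440392740350864 -0.07272891038296557
panel 0.16703119959277288 -0.07709309931439604
```

```bash
sed -i 's/^sg=-1/obs=[(p,u,(b[0],b[1]*(1 if p is pt else -1),b[2])) for p,u,b in obs];sg=-1/' fit.py; python3 fit.py
```

```text
[ 0.52170603 -0.11127924  1.62727577] 6.481972882342934 [[-1.0, -0.4], [0.9, -0.3], [1.5, -0.1], [-1.5, 0.1], [-0.6, -1.3], [-0.3, -1.9], [-0.4, 0.3], [0.1, 1.3], [0.4, 0.1], [1.2, -1.2]]
finback [0.5439595  0.00749227 0.093     ] 0.11732592784758382 -0.028922572301425413
finfront [0.48595876 0.00631671 0.093     ] 0.1194263509606606 0.029052039704452765
panel 0.16653093744117978 -0.07076149676736554
panel -0.011016041504453785 -0.07142600016305213
panel -0.011617954356971806 0.06725171955275293
panel 0.1665266213254288 0.06777927617848001
panel 0.1652785584141645 0.06644377498092095
panel -0.008956855020851423 0.06687397302584491
panel -0.008249069069652757 -0.0687805689816872
panel 0.1692641693108336 -0.06671600366271442
```

Request:
{"api": "jog_arm", "payload": {
  "moves": [
    {"tx":1.0,"ty":3.3,"wz":-0.031},
    {"tx":1.0,"ty":3.3,"wz":-0.031},
    {"tx":1.0,"ty":3.3,"wz":-0.031},
    {"tx":1.0,"ty":3.3,"wz":-0.031},
    {"tx":1.0,"ty":3.3,"wz":-0.031},
    {"tx":1.0,"ty":3.3,"wz":-0.031},
    {"tx":1.0,"ty":3.3,"wz":-0.031},
    {"tx":1.0,"ty":3.3,"wz":-0.031},
    {"tx":1.0,"ty":3.3,"wz":-0.031},
    {"tx":1.0,"ty":3.3,"wz":-0.031},
    {"tx":1.0,"ty":3.3,"wz":-0.031},
    {"tx":1.0,"ty":3.3,"wz":-0.031}
  ]
}}

```text
validation failed for argument at $.mo...
```

Request:
{"api": "jog_arm", "payload": {
  "moves": [
    {"tx":1.0,"ty":3.3,"tz":0,"wx":0,"wy":0,"wz":-0.031},
    {"tx":1.0,"ty":3.3,"tz":0,"wx":0,"wy":0,"wz":-0.031},
    {"tx":1.0,"ty":3.3,"tz":0,"wx":0,"wy":0,"wz":-0.031},
    {"tx":1.0,"ty":3.3,"tz":0,"wx":0,"wy":0,"wz":-0.031},
    {"tx":1.0,"ty":3.3,"tz":0,"wx":0,"wy":0,"wz":-0.031},
    {"tx":1.0,"ty":3.3,"tz":0,"wx":0,"wy":0,"wz":-0.031},
    {"tx":1.0,"ty":3.3,"tz":0,"wx":0,"wy":0,"wz":-0.031},
    {"tx":1.0,"ty":3.3,"tz":0,"wx":0,"wy":0,"wz":-0.031},
    {"tx":1.0,"ty":3.3,"tz":0,"wx":0,"wy":0,"wz":-0.031},
    {"tx":1.0,"ty":3.3,"tz":0,"wx":0,"wy":0,"wz":-0.031},
    {"tx":1.0,"ty":3.3,"tz":0,"wx":0,"wy":0,"wz":-0.031},
    {"tx":1.0,"ty":3.3,"tz":0,"wx":0,"wy":0,"wz":-0.031}
  ]
}}

```text
clock: 2.1
position: [0.4224, -0.2615, 0.2189]
eef_rot: [0.0, 1.0, 0.028, 0.0]
wrist_force: [1.0, 0.0, -0.2]
finger_gap: 0.0928
finger_force: 0.0
```

Request:
{"api": "jog_arm", "payload": {
  "moves": [
    {"tx":1.03,"ty":3.0,"tz":0,"wx":0,"wy":0,"wz":0},
    {"tx":1.03,"ty":3.0,"tz":0,"wx":0,"wy":0,"wz":0},
    {"tx":1.03,"ty":3.0,"tz":0,"wx":0,"wy":0,"wz":0},
    {"tx":1.03,"ty":3.0,"tz":0,"wx":0,"wy":0,"wz":0},
    {"tx":1.03,"ty":3.0,"tz":0,"wx":0,"wy":0,"wz":0},
    {"tx":1.03,"ty":3.0,"tz":0,"wx":0,"wy":0,"wz":0},
    {"tx":1.03,"ty":3.0,"tz":0,"wx":0,"wy":0,"wz":0},
    {"tx":1.03,"ty":3.0,"tz":0,"wx":0,"wy":0,"wz":0},
    {"tx":1.03,"ty":2.8,"tz":0,"wx":0,"wy":0,"wz":0},
    {"tx":0,"ty":0,"tz":-4,"wx":0,"wy":0,"wz":0},
    {"tx":0,"ty":0,"tz":-4,"wx":0,"wy":0,"wz":0},
    {"tx":0,"ty":0,"tz":-3,"wx":0,"wy":0,"wz":0}
  ]
}}

```text
clock: 3.1
position: [0.5148, 0.0059, 0.107]
eef_rot: [-0.0, 1.0, 0.03, 0.0]
wrist_force: [1.3, -0.8, -0.8]
finger_gap: 0.0932
finger_force: 0.0
```

```bash
python3 - <<'E'
from h import *
p=bot.capture('wrist');save(p,'w1');print(p['K'].tolist(),p['T_tool_cam'].round(4).tolist())
E
```

```text
[[402.6753686577566, 0.0, 316.0949825507692], [0.0, 402.6753686577566, 235.58953577723491], [0.0, 0.0, 1.0]] [[0.0001, 0.9545, 0.2982, 0.0834], [1.0, 0.0002, -0.0008, -0.0008], [-0.0009, 0.2982, -0.9545, -0.1646], [0.0, 0.0, 0.0, 1.0]]
```

View pics/w1.png

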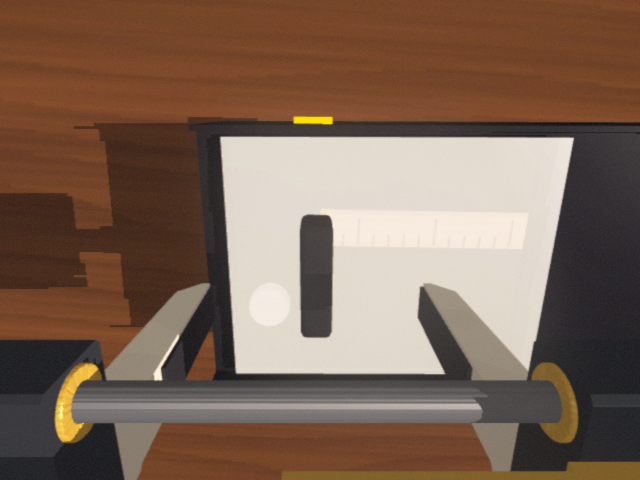

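Request:
{"api": "jog_arm", "payload": {
  "moves": [
    {"tx":0,"ty":0,"tz":-1.7,"wx":0,"wy":0,"wz":0},
    {"tx":0,"ty":0,"tz":-1.6,"wx":0,"wy":0,"wz":0},
    {"tx":0,"ty":0,"tz":0,"wx":0,"wy":0,"wz":0}
  ]
}}

```text
clock: 3.4
position: [0.514, 0.0049, 0.0742]
eef_rot: [0.0, 1.0, 0.029, -0.001]
wrist_force: [-0.3, -0.4, 0.2]
finger_gap: 0.0932
finger_force: 0.0
```

Request:
{"api": "jog_arm", "payload": {
  "moves": [
    {"tx":0,"ty":0,"tz":0,"wx":0,"wy":0,"wz":0},
    {"tx":0,"ty":0,"tz":0,"wx":0,"wy":0,"wz":0},
    {"tx":0,"ty":0,"tz":0,"wx":0,"wy":0,"wz":0},
    {"tx":0,"ty":0,"tz":0,"wx":0,"wy":0,"wz":0},
    {"tx":0,"ty":0,"tz":0,"wx":0,"wy":0,"wz":0},
    {"tx":0,"ty":0,"tz":0,"wx":0,"wy":0,"wz":0},
    {"tx":0,"ty":0,"tz":0,"wx":0,"wy":0,"wz":0},
    {"tx":0,"ty":0,"tz":0,"wx":0,"wy":0,"wz":0}
  ],
  "fingers": 1,
  "newtons": 8
}}

```text
clock: 4.07
position: [0.5148, 0.0049, 0.0758]
eef_rot: [-0.0, 1.0, 0.029, 0.0]
wrist_force: [0.3, -0.3, -0.2]
finger_gap: 0.0439
finger_force: 0.0
```

Request:
{"api": "jog_arm", "payload": {
  "moves": [
    {"tx":0,"ty":0,"tz":0,"wx":0,"wy":0,"wz":0},
    {"tx":0,"ty":0,"tz":0,"wx":0,"wy":0,"wz":0},
    {"tx":0,"ty":0,"tz":0,"wx":0,"wy":0,"wz":0},
    {"tx":0,"ty":0,"tz":0,"wx":0,"wy":0,"wz":0},
    {"tx":0,"ty":0,"tz":0,"wx":0,"wy":0,"wz":0},
    {"tx":0,"ty":0,"tz":0,"wx":0,"wy":0,"wz":0}
  ]
}}

```text
clock: 4.57
position: [0.5148, 0.005, 0.0756]
eef_rot: [-0.0, 1.0, 0.029, -0.0]
wrist_force: [-0.2, -0.5, -0.3]
finger_gap: 0.016
finger_force: 8.0
```

Request:
{"api": "jog_arm", "payload": {
  "moves": [
    {"tx":0.06,"ty":-1.0,"tz":0,"wx":0,"wy":0,"wz":0},
    {"tx":0.09,"ty":-1.6,"tz":0,"wx":0,"wy":0,"wz":0},
    {"tx":0.09,"ty":-1.6,"tz":0,"wx":0,"wy":0,"wz":0},
    {"tx":0.09,"ty":-1.6,"tz":0,"wx":0,"wy":0,"wz":0},
    {"tx":0.09,"ty":-1.6,"tz":0,"wx":0,"wy":0,"wz":0},
    {"tx":0.09,"ty":-1.6,"tz":0,"wx":0,"wy":0,"wz":0},
    {"tx":0.09,"ty":-1.6,"tz":0,"wx":0,"wy":0,"wz":0},
    {"tx":0.09,"ty":-1.6,"tz":0,"wx":0,"wy":0,"wz":0},
    {"tx":0.09,"ty":-1.6,"tz":0,"wx":0,"wy":0,"wz":0},
    {"tx":0.06,"ty":-1.0,"tz":0,"wx":0,"wy":0,"wz":0},
    {"tx":0.03,"ty":-0.6,"tz":0,"wx":0,"wy":0,"wz":0},
    {"tx":0.0,"ty":0,"tz":0,"wx":0,"wy":0,"wz":0}
  ]
}}

```text
clock: 5.57
position: [0.5236, -0.1509, 0.0756]
eef_rot: [0.0, 1.0, 0.028, 0.0]
wrist_force: [1.8, -1.3, -1.2]
finger_gap: 0.0159
finger_force: 8.0
```

Request:
{"api": "jog_arm", "payload": {
  "moves": [
    {"tx":0.02,"ty":-0.3,"tz":0,"wx":0,"wy":0,"wz":0},
    {"tx":0.02,"ty":-0.3,"tz":0,"wx":0,"wy":0,"wz":0},
    {"tx":0.0,"ty":0,"tz":0,"wx":0,"wy":0,"wz":0}
  ]
}}

```text
clock: 5.82
position: [0.5238, -0.1549, 0.0756]
eef_rot: [-0.0, 1.0, 0.029, -0.0]
wrist_force: [0.5, 0.0, -0.9]
finger_gap: 0.016
finger_force: 8.0
```

Request:
{"api": "jog_arm", "payload": {
  "moves": [
    {"tx":0.02,"ty":-0.3,"tz":0,"wx":0,"wy":0,"wz":0},
    {"tx":0.02,"ty":-0.3,"tz":0,"wx":0,"wy":0,"wz":0},
    {"tx":0.0,"ty":0,"tz":0,"wx":0,"wy":0,"wz":0}
  ]
}}

```text
clock: 6.07
position: [0.524, -0.1573, 0.0755]
eef_rot: [-0.002, 1.0, 0.031, -0.001]
wrist_force: [-0.7, 15.8, 3.6]
finger_gap: 0.0163
finger_force: 8.0
```

Request:
{"api": "jog_arm", "payload": {
  "moves": [
    {"tx":0,"ty":0,"tz":0,"wx":0,"wy":0,"wz":0},
    {"tx":0,"ty":0,"tz":0,"wx":0,"wy":0,"wz":0},
    {"tx":0,"ty":0,"tz":0,"wx":0,"wy":0,"wz":0},
    {"tx":0,"ty":0,"tz":0,"wx":0,"wy":0,"wz":0},
    {"tx":0,"ty":0,"tz":3,"wx":0,"wy":0,"wz":0},
    {"tx":0,"ty":0,"tz":3,"wx":0,"wy":0,"wz":0},
    {"tx":0,"ty":2.6,"tz":2.5,"wx":0,"wy":0,"wz":0},
    {"tx":0,"ty":2.6,"tz":2.5,"wx":0,"wy":0,"wz":0},
    {"tx":-0.5,"ty":2.6,"tz":2,"wx":0,"wy":0,"wz":0},
    {"tx":-0.5,"ty":2.6,"tz":1,"wx":0,"wy":0,"wz":0},
    {"tx":-0.5,"ty":2.6,"tz":0,"wx":0,"wy":0,"wz":0},
    {"tx":0,"ty":0,"tz":0,"wx":0,"wy":0,"wz":0}
  ],
  "fingers": -1
}}

```text
clock: 7.07
position: [0.5088, -0.0264, 0.2166]
eef_rot: [-0.001, 1.0, 0.031, 0.001]
wrist_force: [0.5, -0.7, 0.1]
finger_gap: 0.0912
finger_force: 0.0
```

```bash
cat >> h.py <<'E'
from scipy.spatial.transform import Rotation as Ro
def wristcap():
    o=bot.get_obs();p=bot.capture('wrist')
    T=np.eye(4);T[:3,:3]=Ro.from_quat(np.roll(o['eef_rot'],-1)).as_matrix();T[:3,3]=o['position']
    p['world_to_cam']=np.linalg.inv(T@p['T_tool_cam']);return p,o
Q=np.array([.5217,-.1113,1.6273])
def tobox(w):
    d=w[:2]-Q[:2];c,s=np.cos(Q[2]),np.sin(Q[2]);return np.array([c*d[0]+s*d[1],-s*d[0]+c*d[1],w[2]])
def toworld(b):
    c,s=np.cos(Q[2]),np.sin(Q[2]);return np.array([Q[0]+c*b[0]-s*b[1],Q[1]+s*b[0]+c*b[1],b[2]])
E
python3 - <<'E'
from h import *
np.set_printoptions(precision=4,suppress=True)
p,o=wristcap();save(p,'w2');print(o['clock'],o['position'])
for q,z in [('stick',.02),('tin',.02),('hatch_fin',.093)]:
    for d in bot.cut_out(p,q)[:2]:
        m=d['region'].astype(np.uint8)
        bx=cv2.boxPoints(cv2.minAreaRect(cv2.findNonZero(m)))
        print(q,d['p'],d['bbox']);print([tobox(atz(p,*b,z)) for b in bx])
for b in [(0,70,.06),(0,-70,.06),(175,70,.06),(175,-70,.06)]: print(b,proj(p,toworld(np.array([b[0]/1e3,b[1]/1e3,b[2]]))))
E
```

```text
7.0667 [ 0.5088 -0.0264  0.2166]
stick 0.55 [352.5, 187.1, 138.2, 33.9]
[array([0.1163, 0.0025, 0.02  ]), array([ 0.1151, -0.0225,  0.02  ]), array([-0.0072, -0.0197,  0.02  ]), array([-0.0086,  0.0054,  0.02  ])]
stick 0.44 [414.8, 202.4, 447.6, 195.5]
[array([0.2104, 0.0978, 0.02  ]), array([ 0.1935, -0.0803,  0.02  ]), array([-0.1899, -0.0796,  0.02  ]), array([-0.2321,  0.099 ,  0.02  ])]
tin 0.86 [247.2, 246.4, 36.0, 26.0]
[array([0.163 , 0.0322, 0.02  ]), array([0.1358, 0.0321, 0.02  ]), array([0.1368, 0.061 , 0.02  ]), array([0.1645, 0.0612, 0.02  ])]
tin 0.69 [353.8, 187.9, 130.6, 26.6]
[array([0.115 , 0.0024, 0.02  ]), array([ 0.1141, -0.0212,  0.02  ]), array([-0.0071, -0.0194,  0.02  ]), array([-0.0086,  0.0043,  0.02  ])]
hatch_fin 0.86 [522.8, 204.1, 226.6, 174.6]
[array([0.0104, 0.0552, 0.093 ]), array([ 0.019 , -0.0715,  0.093 ]), array([-0.136 , -0.0708,  0.093 ]), array([-0.1657,  0.0561,  0.093 ])]
(0, 70, 0.06) [414.8455 285.9157]
(0, -70, 0.06) [429.3356 118.2065]
(175, 70, 0.06) [213.4921 284.6464]
(175, -70, 0.06) [200.8591 116.6501]
```

View pics/w2.png

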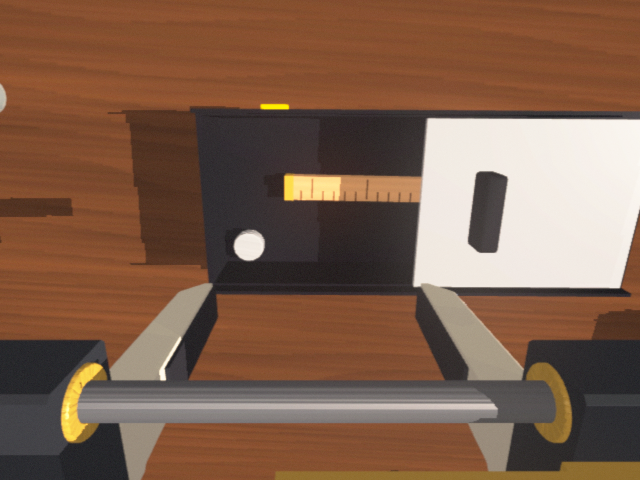

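Request:
{"api": "jog_arm", "payload": {
  "moves": [
    {"tx":0.15,"ty":-0.41,"tz":-0.3,"wx":0,"wy":0,"wz":0.119},
    {"tx":0.15,"ty":-0.41,"tz":-0.3,"wx":0,"wy":0,"wz":0.119},
    {"tx":0.15,"ty":-0.41,"tz":-0.3,"wx":0,"wy":0,"wz":0.119},
    {"tx":0.15,"ty":-0.41,"tz":-0.3,"wx":0,"wy":0,"wz":0.119},
    {"tx":0.15,"ty":-0.41,"tz":-0.3,"wx":0,"wy":0,"wz":0.119},
    {"tx":0.15,"ty":-0.41,"tz":-0.3,"wx":0,"wy":0,"wz":0.119},
    {"tx":0.15,"ty":-0.41,"tz":-0.3,"wx":0,"wy":0,"wz":0.119},
    {"tx":0.15,"ty":-0.41,"tz":-0.3,"wx":0,"wy":0,"wz":0.119},
    {"tx":0.15,"ty":-0.41,"tz":-0.3,"wx":0,"wy":0,"wz":0.119},
    {"tx":0.15,"ty":-0.41,"tz":-0.3,"wx":0,"wy":0,"wz":0.119},
    {"tx":0.15,"ty":-0.41,"tz":-0.3,"wx":0,"wy":0,"wz":0.119},
    {"tx":0.15,"ty":-0.41,"tz":-0.3,"wx":0,"wy":0,"wz":0.119}
  ],
  "fingers": -0.1
}}

```text
clock: 8.27
position: [0.5272, -0.0823, 0.1789]
eef_rot: [-0.0, 0.735, 0.678, -0.0]
wrist_force: [0.4, -0.0, -0.2]
finger_gap: 0.0513
finger_force: 0.0
```

Request:
{"api": "jog_arm", "payload": {
  "moves": [
    {"tx":0,"ty":0,"tz":0,"wx":0,"wy":0,"wz":0.119},
    {"tx":0,"ty":0,"tz":0,"wx":0,"wy":0,"wz":0}
  ]
}}

```text
clock: 8.43
position: [0.5269, -0.0824, 0.1787]
eef_rot: [-0.001, 0.694, 0.72, -0.001]
wrist_force: [0.7, -1.3, 0.2]
finger_gap: 0.0511
finger_force: 0.0
```

```bash
python3 - <<'E'
from h import *
np.set_printoptions(precision=4,suppress=True)
p,o=wristcap();save(p,'w3');R=Ro.from_quat(np.roll(o['eef_rot'],-1)).as_matrix();print(o['clock'],o['position'],tobox(o['position']),R,o['joint_positions'],o['finger_gap'])
g=toworld(np.array([.035,-.0075,.02]));print(proj(p,g), proj(p,toworld(np.array([.115,-.0095,.02]))))
for d in bot.cut_out(p,'stick')[:2]:
    bx=cv2.boxPoints(cv2.minAreaRect(cv2.findNonZero(d['region'].astype(np.uint8))))
    print(d['p'],d['bbox'],[tobox(atz(p,*b,.02)) for b in bx])
E
```

```text
8.4333 [ 0.5269 -0.0824  0.1787] [ 0.0285 -0.0069  0.1787] [[-0.036   0.9993 -0.0016]
 [ 0.9994  0.036   0.    ]
 [ 0.0001 -0.0016 -1.    ]] [ 0.3852  0.46   -0.4654  2.0559  0.3161  0.6954 -0.2479] 0.05108388857111167
[317.1224 208.4415] [317.683  106.4581]
0.81 [314.9, 183.6, 27.0, 160.1] [array([0.1156, 0.0025, 0.02  ]), array([ 0.1151, -0.0189,  0.02  ]), array([-0.0124, -0.0176,  0.02  ]), array([-0.0119,  0.0064,  0.02  ])]
0.23 [310.4, 357.8, 186.4, 192.8] [array([-0.0115,  0.0789,  0.02  ]), array([-0.012 , -0.0801,  0.02  ]), array([-0.2199, -0.0922,  0.02  ]), array([-0.2201,  0.0954,  0.02  ])]
```

View pics/w3.png

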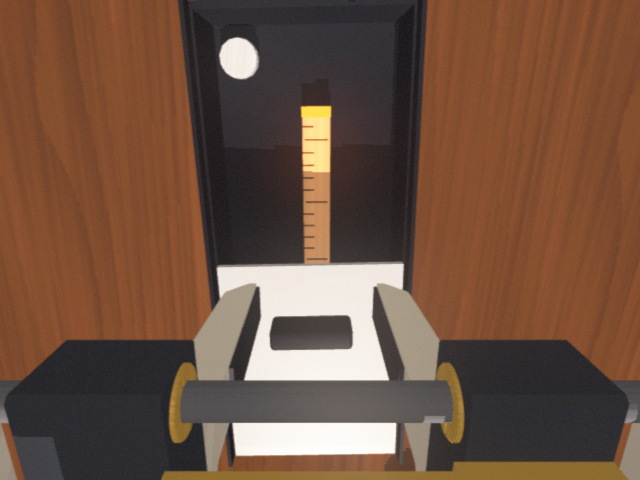

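Request:
{"api": "jog_arm", "payload": {
  "moves": [
    {"tx":-0.05,"ty":1.65,"tz":-1,"wx":0,"wy":0,"wz":0},
    {"tx":0,"ty":0,"tz":-3,"wx":0,"wy":0,"wz":0},
    {"tx":0,"ty":0,"tz":-3,"wx":0,"wy":0,"wz":0},
    {"tx":0,"ty":0,"tz":-3,"wx":0,"wy":0,"wz":0},
    {"tx":0,"ty":0,"tz":-2.5,"wx":0,"wy":0,"wz":0},
    {"tx":0,"ty":0,"tz":-1.5,"wx":0,"wy":0,"wz":0},
    {"tx":0,"ty":0,"tz":-1.2,"wx":0,"wy":0,"wz":0},
    {"tx":0,"ty":0,"tz":-0.8,"wx":0,"wy":0,"wz":0},
    {"tx":0,"ty":0,"tz":0,"wx":0,"wy":0,"wz":0},
    {"tx":0,"ty":0,"tz":0,"wx":0,"wy":0,"wz":0}
  ]
}}

```text
clock: 9.37
position: [0.5269, -0.0638, 0.0197]
eef_rot: [0.0, 0.696, 0.719, -0.0]
wrist_force: [0.8, 0.5, 1.1]
finger_gap: 0.051
finger_force: 0.0
```

Down another 9 mm, then close.

Request:
{"api": "jog_arm", "payload": {
  "moves": [
    {"tx":0,"ty":0,"tz":-0.5,"wx":0,"wy":0,"wz":0},
    {"tx":0,"ty":0,"tz":-0.4,"wx":0,"wy":0,"wz":0},
    {"tx":0,"ty":0,"tz":0,"wx":0,"wy":0,"wz":0}
  ]
}}

```text
clock: 9.62
position: [0.5269, -0.0639, 0.0105]
eef_rot: [0.0, 0.695, 0.719, 0.0]
wrist_force: [0.1, 0.3, 0.2]
finger_gap: 0.0511
finger_force: 0.0
```

Request:
{"api": "jog_arm", "payload": {
  "moves": [
    {"tx":0,"ty":0,"tz":0,"wx":0,"wy":0,"wz":0},
    {"tx":0,"ty":0,"tz":0,"wx":0,"wy":0,"wz":0},
    {"tx":0,"ty":0,"tz":0,"wx":0,"wy":0,"wz":0},
    {"tx":0,"ty":0,"tz":0,"wx":0,"wy":0,"wz":0},
    {"tx":0,"ty":0,"tz":0,"wx":0,"wy":0,"wz":0},
    {"tx":0,"ty":0,"tz":0,"wx":0,"wy":0,"wz":0},
    {"tx":0,"ty":0,"tz":0,"wx":0,"wy":0,"wz":0},
    {"tx":0,"ty":0,"tz":0,"wx":0,"wy":0,"wz":0}
  ],
  "fingers": 1,
  "newtons": 45
}}

```text
clock: 10.28
position: [0.5269, -0.0638, 0.0107]
eef_rot: [0.0, 0.695, 0.719, 0.0]
wrist_force: [-0.3, 0.2, 2.9]
finger_gap: 0.0217
finger_force: 45.0
```

Request:
{"api": "jog_arm", "payload": {
  "moves": [
    {"tx":0,"ty":0,"tz":0.35,"wx":0,"wy":0,"wz":0},
    {"tx":-0.05,"ty":1.0,"tz":0,"wx":0,"wy":0,"wz":0},
    {"tx":-0.05,"ty":1.0,"tz":0,"wx":0,"wy":0,"wz":0},
    {"tx":-0.05,"ty":1.0,"tz":0,"wx":0,"wy":0,"wz":0},
    {"tx":0,"ty":0,"tz":0,"wx":0,"wy":0,"wz":0},
    {"tx":0,"ty":0,"tz":0,"wx":0,"wy":0,"wz":0}
  ]
}}

```text
clock: 10.78
position: [0.5252, -0.0324, 0.0141]
eef_rot: [-0.0, 0.694, 0.72, 0.0]
wrist_force: [-0.5, -0.2, -0.5]
finger_gap: 0.0212
finger_force: 45.0
```

Request:
{"api": "jog_arm", "payload": {
  "moves": [
    {"tx":0,"ty":-0.06,"tz":1.04,"wx":0.057,"wy":0.002,"wz":0},
    {"tx":0,"ty":-0.12,"tz":1.03,"wx":0.057,"wy":0.002,"wz":0},
    {"tx":0,"ty":0,"tz":0,"wx":0,"wy":0,"wz":0},
    {"tx":0,"ty":0,"tz":0,"wx":0,"wy":0,"wz":0}
  ]
}}

```text
clock: 11.12
position: [0.5252, -0.0378, 0.0346]
eef_rot: [-0.04, 0.696, 0.716, 0.039]
wrist_force: [-0.1, -0.6, -0.6]
finger_gap: 0.0212
finger_force: 45.0
```

```bash
python3 - <<'E'
from h import *
np.set_printoptions(precision=4,suppress=True)
p,o=wristcap();s=bot.capture('scene')
a=np.vstack([p['image'][0:480,120:520][:300],]);b=cv2.resize(s['image'][190:310,220:380],(400,300),interpolation=cv2.INTER_CUBIC)
cv2.imwrite('pics/c4.png',cv2.cvtColor(np.hstack([a,b]),cv2.COLOR_RGB2BGR))
R=Ro.from_quat(np.roll(o['eef_rot'],-1)).as_matrix();print(tobox(o['position']),R)
E
```

```text
[ 0.0732 -0.0077  0.0346] [[-0.0291  0.9996 -0.0033]
 [ 0.9932  0.0293  0.1127]
 [ 0.1128  0.0001 -0.9936]]
```

View pics/c4.png

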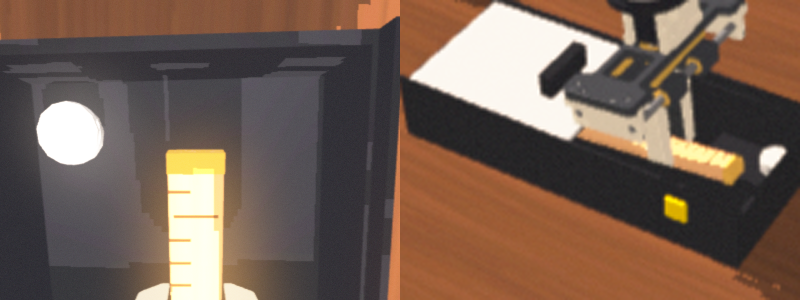

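Request:
{"api": "jog_arm", "payload": {
  "moves": [
    {"tx":0,"ty":0.0,"tz":1.02,"wx":0.057,"wy":0.002,"wz":0},
    {"tx":0,"ty":0.0,"tz":1.02,"wx":0.057,"wy":0.002,"wz":0},
    {"tx":0,"ty":0,"tz":0,"wx":0,"wy":0,"wz":0},
    {"tx":0,"ty":0,"tz":0,"wx":0,"wy":0,"wz":0}
  ]
}}

```text
clock: 11.55
position: [0.5252, -0.0357, 0.0546]
eef_rot: [-0.082, 0.691, 0.714, 0.078]
wrist_force: [0.6, 0.2, -0.1]
finger_gap: 0.0213
finger_force: 45.0
```

```bash
cat >> h.py <<'E'
def stat(g=.182):
    o=bot.get_obs();R=Ro.from_quat(np.roll(o['eef_rot'],-1)).as_matrix();t=o['position']
    ax=R[:,0];up=-R[:,2];b=t-ax*g-up*.0047;bb=tobox(b);aa=tobox(b+.25*ax)
    th=np.arcsin(ax[2]);print('clk',o['clock'],'tcp',t.round(4),'axis',ax.round(3),'th',th.round(3),'b',bb.round(4),'a',aa.round(4))
    k=-bb[0]/(aa-bb)[0];print('top z at 0:',bb[2]-bb[0]*np.tan(th)+.014/np.cos(th),'under at 175:',bb[2]+(.18-bb[0])*np.tan(th),'F',np.round(o['wrist_force'],1),'q',np.round(o['joint_positions'],2),o['finger_gap'])
E
python3 -c "from h import *;stat()"
```

```text
clk 11.55 tcp [ 0.5252 -0.0357  0.0546] axis [-0.032  0.974  0.225] th 0.227 b [-0.1009 -0.0036  0.0091] a [ 0.1426 -0.0094  0.0653]
top z at 0: 0.046722367521189724 under at 175: 0.07387664665470703 F [ 0.6  0.2 -0.1] q [ 0.51  0.71 -0.6   2.13  0.36  0.44 -0.27] 0.021305792251925616
```

Request:
{"api": "jog_arm", "payload": {
  "moves": [
    {"tx":-0.05,"ty":1.56,"tz":0.37,"wx":0,"wy":0,"wz":0},
    {"tx":-0.05,"ty":1.56,"tz":0.37,"wx":0,"wy":0,"wz":0},
    {"tx":-0.05,"ty":1.56,"tz":0.37,"wx":0,"wy":0,"wz":0},
    {"tx":0,"ty":0,"tz":0,"wx":0,"wy":0,"wz":0}
  ]
}}

```text
clock: 11.88
position: [0.5235, 0.0163, 0.0667]
eef_rot: [-0.082, 0.688, 0.717, 0.079]
wrist_force: [0.5, 0.5, -0.8]
finger_gap: 0.0212
finger_force: 45.0
```

```bash
python3 -c "from h import *;stat()"
```

```text
clk 11.8833 tcp [0.5235 0.0163 0.0667] axis [-0.04   0.973  0.226] th 0.228 b [-0.0489 -0.0063  0.0211] a [ 0.1946 -0.0101  0.0775]
top z at 0: 0.04676664448379684 under at 175: 0.07410317957478983 F [ 0.5  0.5 -0.8] q [ 0.42  0.68 -0.6   2.15  0.34  0.42 -0.34] 0.02117720200875438
```

Request:
{"api": "jog_arm", "payload": {
  "moves": [
    {"tx":-0.06,"ty":1.5,"tz":0.36,"wx":0,"wy":0,"wz":0},
    {"tx":-0.06,"ty":1.5,"tz":0.36,"wx":0,"wy":0,"wz":0},
    {"tx":-0.06,"ty":1.5,"tz":0.36,"wx":0,"wy":0,"wz":0},
    {"tx":-0.06,"ty":1.5,"tz":0.36,"wx":0,"wy":0,"wz":0},
    {"tx":-0.06,"ty":1.5,"tz":0.36,"wx":0,"wy":0,"wz":0},
    {"tx":0,"ty":0,"tz":0,"wx":0,"wy":0,"wz":0}
  ]
}}

```text
clock: 12.38
position: [0.5205, 0.0902, 0.0847]
eef_rot: [-0.082, 0.688, 0.716, 0.079]
wrist_force: [0.0, 0.1, -1.0]
finger_gap: 0.0217
finger_force: 45.0
```

```bash
python3 - <<'E'
from h import *
stat();s=bot.capture('scene')
cv2.imwrite('pics/c5.png',cv2.cvtColor(cv2.resize(s['image'][140:340,200:440],(720,600)),cv2.COLOR_RGB2BGR))
E
```

```text
clk 12.3833 tcp [0.5205 0.0902 0.0847] axis [-0.039  0.973  0.226] th 0.228 b [ 0.025  -0.0073  0.039 ] a [ 0.2685 -0.0113  0.0955]
top z at 0: 0.04759300307656654 under at 175: 0.07497296134101245 F [ 0.   0.1 -1. ] q [ 0.28  0.64 -0.59  2.15  0.3   0.41 -0.45] 0.021674591492159515
```

View pics/c5.png

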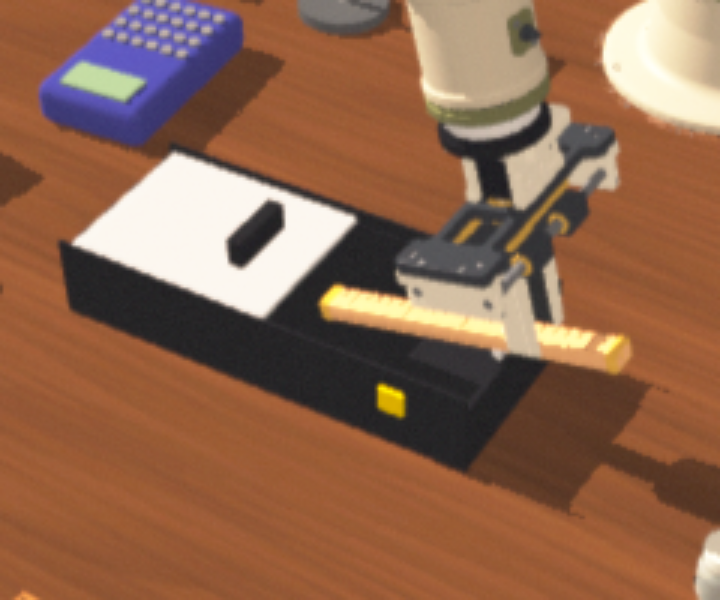

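Request:
{"api": "jog_arm", "payload": {
  "moves": [
    {"tx":0,"ty":0,"tz":1.5,"wx":0,"wy":0,"wz":0},
    {"tx":0,"ty":0,"tz":2,"wx":0,"wy":0,"wz":0},
    {"tx":0,"ty":0,"tz":2,"wx":0,"wy":0,"wz":0},
    {"tx":0,"ty":0,"tz":2,"wx":0,"wy":0,"wz":0},
    {"tx":0,"ty":0,"tz":2,"wx":0,"wy":0,"wz":0},
    {"tx":0,"ty":-1,"tz":2,"wx":0,"wy":0,"wz":0},
    {"tx":0,"ty":-1,"tz":2,"wx":0,"wy":0,"wz":0},
    {"tx":0,"ty":-1.5,"tz":2,"wx":0,"wy":0,"wz":0},
    {"tx":0,"ty":-1.5,"tz":1.5,"wx":0,"wy":0,"wz":0},
    {"tx":0,"ty":-1.5,"tz":1,"wx":0,"wy":0,"wz":0},
    {"tx":0,"ty":-1,"tz":0,"wx":0,"wy":0,"wz":0},
    {"tx":0,"ty":0,"tz":0,"wx":0,"wy":0,"wz":0}
  ]
}}

```text
clock: 13.43
position: [0.5208, 0.008, 0.2634]
eef_rot: [-0.081, 0.692, 0.713, 0.078]
wrist_force: [-0.0, -0.3, -1.0]
finger_gap: 0.0217
finger_force: 45.0
```

Request:
{"api": "jog_arm", "payload": {
  "moves": [
    {"tx":0,"ty":0,"tz":0,"wx":0,"wy":0,"wz":0},
    {"tx":0,"ty":0,"tz":0,"wx":0,"wy":0,"wz":0},
    {"tx":0,"ty":0,"tz":0,"wx":0,"wy":0,"wz":0},
    {"tx":0,"ty":0,"tz":0,"wx":0,"wy":0,"wz":0}
  ]
}}

```text
clock: 13.77
position: [0.5205, 0.0121, 0.2638]
eef_rot: [-0.082, 0.69, 0.715, 0.079]
wrist_force: [0.3, -0.7, -0.3]
finger_gap: 0.0218
finger_force: 45.0
```

```bash
python3 - <<'E'
from h import *
stat();s=bot.capture('scene')
cv2.imwrite('pics/c6.png',cv2.cvtColor(s['image'],cv2.COLOR_RGB2BGR))
print(bot.get_obs()['joint_vel'])
E
```

```text
clk 13.7667 tcp [0.5205 0.0121 0.2638] axis [-0.034  0.973  0.226] th 0.228 b [-0.0528 -0.002   0.218 ] a [ 0.1906 -0.0072  0.2747]
top z at 0: 0.24469994698714045 under at 175: 0.27218053023599453 F [ 0.3 -0.7 -0.3] q [ 0.61  0.42 -0.81  1.97  0.1   0.85 -0.18] 0.02179273072682449
[ 0.00349255 -0.00356958 -0.00100002 -0.00189968  0.00155068  0.00298818
  0.0005589 ]
```

View pics/c6.png

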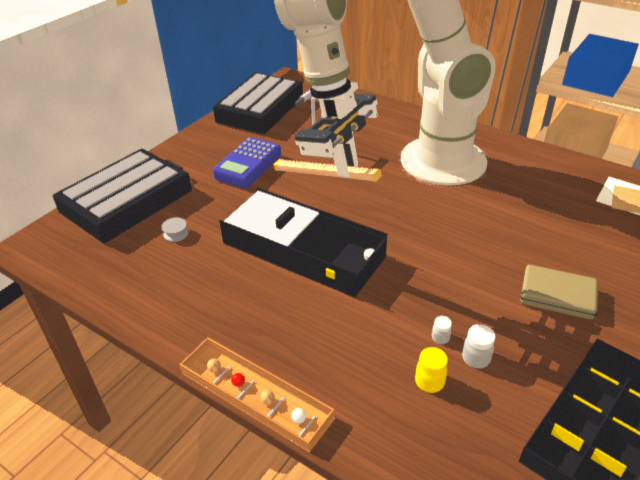

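```bash
python3 -c "from workcell import bot;print(bot.hand_in())"
```

```text
the job is handed in; nothing more can be done
None
```

The job is handed in at 13.8 s: the hatch was slid open to its end stop, and the stick was drawn out end first with no contact force felt. The gripper now holds the stick steady about 15 cm above the box, and the other tackle appears undisturbed in the last picture.

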